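# Pack and dispatch a drawer-knob kit

## Task

Pack the knob kit: put every drawer knob on the bench into the kit box, yellow ones in the well with the yellow liner and blue ones in the well with the blue liner, then lower the lid over the two locating pins until it sits flush on the box. Then slide the closed box along the bench, without lifting it, so that it sits squarely within the green tape outline, and let go. Leave the other things on the bench where they are.

Things in the scene. Friction and masses are not known exactly. Their poses are not given: they have to be found in the camera images.
- kit_box: open plywood box, 130 (x) x 250 (y) x 40 mm high, floor 6 mm, 0.5 kg, loose. Origin: centre of underside, z up. Two wells, each 114 (x) x 90 (y) mm, 34 deep, centred at y = +49 (yellow liner) and -49 mm (blue liner). x walls and divider 8 mm thick, y ends solid 31 mm. On each end's top a steel locating pin, 10 mm dia, 18 mm high, tapered tip, at x = 0, y = +109 and -109 mm.
- lid: flat maple lid, 130 (x) x 250 (y) x 10 mm, 0.2 kg, loose, lying right way up. Origin: centre of underside, z up. Two 12 mm through holes at x = 0, y = +109 and -109 mm. On its middle a dark grip block, 18 (x) x 90 (y) mm, from 10 to 40 mm above the underside. Fits either way round. Seated, its underside is on the box rim, 40 mm above the box's underside.
- mark: dispatch place: a flat green tape outline on the bench, inside 160 mm (x) by 270 mm (y), a little larger than the kit box. Origin: its centre at bench height. x and y along its sides; fixed, has no thickness to catch on.
- yellow1: solid yellow plastic drawer knob standing on the bench: round, 28 mm diameter (27 mm at the foot), 26 mm high, 25 g. Origin: centre of its foot; z is its axis, up. May be absent (None).
- yellow2: solid yellow plastic drawer knob standing on the bench: round, 28 mm diameter (27 mm at the foot), 26 mm high, 25 g. Origin: centre of its foot; z is its axis, up. May be absent (None).
- yellow3: solid yellow plastic drawer knob standing on the bench: round, 28 mm diameter (27 mm at the foot), 26 mm high, 25 g. Origin: centre of its foot; z is its axis, up. May be absent (None).
- blue1: solid blue plastic drawer knob standing on the bench: round, 28 mm diameter (27 mm at the foot), 26 mm high, 25 g. Origin: centre of its foot; z is its axis, up. May be absent (None).
- blue2: solid blue plastic drawer knob standing on the bench: round, 28 mm diameter (27 mm at the foot), 26 mm high, 25 g. Origin: centre of its foot; z is its axis, up. May be absent (None).
- blue3: solid blue plastic drawer knob standing on the bench: round, 28 mm diameter (27 mm at the foot), 26 mm high, 25 g. Origin: centre of its foot; z is its axis, up. May be absent (None).
- glue: white glue bottle, 52 mm diameter, 130 mm high; bystander, loose. Origin: its underside, centre.
- tape_roll: cardboard-brown tape roll lying flat, 90 mm diameter, 22 mm high; bystander, loose. Origin: its underside, centre.
- screwdriver: screwdriver lying on the bench (x along it); bystander, loose. Origin: its underside (middle of its length).
- sanding_block: cork sanding block 110 x 65 x 35 mm; bystander, loose. Origin: its underside, centre.
- offcut: plywood offcut 120 x 60 x 18 mm; bystander, loose. Origin: its underside, centre.
- filler: jar of filler, 70 mm diameter, 75 mm high, red cap; bystander, loose. Origin: its underside, centre.

How it is judged (in metres and radians):
On the way, in this order (a step that is already met when the one before it is completed fails the run):
1. every knob present lies in the well of its colour (x of yellow1 in the frame of kit_box between -0.06 and 0.06 m and y of yellow1 in the frame of kit_box between 0.004 and 0.095 m and z of yellow1 in the frame of kit_box between -0.005 and 0.03 m and x of yellow2 in the frame of kit_box between -0.06 and 0.06 m and y of yellow2 in the frame of kit_box between 0.004 and 0.095 m and z of yellow2 in the frame of kit_box between -0.005 and 0.03 m and x of yellow3 in the frame of kit_box between -0.06 and 0.06 m and y of yellow3 in the frame of kit_box between 0.004 and 0.095 m and z of yellow3 in the frame of kit_box between -0.005 and 0.03 m and x of blue1 in the frame of kit_box between -0.06 and 0.06 m and y of blue1 in the frame of kit_box between -0.095 and -0.004 m and z of blue1 in the frame of kit_box between -0.005 and 0.03 m and x of blue2 in the frame of kit_box between -0.06 and 0.06 m and y of blue2 in the frame of kit_box between -0.095 and -0.004 m and z of blue2 in the frame of kit_box between -0.005 and 0.03 m and x of blue3 in the frame of kit_box between -0.06 and 0.06 m and y of blue3 in the frame of kit_box between -0.095 and -0.004 m and z of blue3 in the frame of kit_box between -0.005 and 0.03 m), for 0.2 s.
2. the lid sits flush on the box, over both pins, with the knobs inside (all of step 1 and horizontal distance between lid and kit_box below 0.006 m and angle between the x axis of lid and the x axis of kit_box, either way round below 0.06 rad and angle between the z axis of lid and the z axis of kit_box, either way round below 0.03 rad and z of lid in the frame of kit_box between 0.037 and 0.0425 m), for 0.3 s.
3. the closed box stands in the green outline (all of step 2 and horizontal distance between kit_box and mark below 0.02 m and angle between the x axis of kit_box and the x axis of mark, either way round below 0.14 rad and height (world z) of kit_box below 0.005 m), for 0.2 s.
At the end, for the whole second after the job is handed in: Every knob present is in the well of its colour; the lid is flush on the box over both pins (within 2.5 mm of fully down); the box stands on the bench with its centre within 20 mm of the outline's centre and turned less than 0.14 rad from it; all at rest (all of step 3 and linear speed of each of kit_box, lid below 0.01 m/s); the robot touches nothing.
It fails at once if the kit box is lifted off the bench (20 mm) (height (world z) of kit_box above 0.02 m).
It fails at once if a bystander is moved more than 40 mm (distance of any of glue, tape_roll, screwdriver, sanding_block, offcut, filler from where it was at the start of the episode above 0.04 m).
Of yellow1, yellow2, yellow3, blue1, blue2, blue3 only 4 to 6 are there at a start; the rules pass over those that are not, and their reading is None.
At some moment in a run one of lid, yellow1, yellow2, yellow3, blue1, blue2, blue3 may be knocked a few centimetres aside while the robot is not near it.
Once in a run the grip may slacken for a moment while it holds something.
It also fails if it takes over 210 s, if anything falls off the work surface, if the arm or the gripper's body presses on something with over 40 N, if the wrist force passes 120 N, or if a joint passes its speed limit or range.

## Robot

A 6-joint arm with a two-finger parallel gripper is mounted at the origin on the work surface. World frame = base frame: x ahead of the robot, y to its left, z up, the work surface at z = 0. Lengths are in m, angles in degrees, forces in N, time in s.
With the tool pointing down it reaches from about 0.3 to 0.75 m from the base axis. Payload 8.5 kg.
Tool frame: the origin (TCP) lies midway between the tips of the shut fingers; the grasp point (between the pads) lies 19 mm behind it; z points along the fingers, y is the line along which they close (so a half turn about z gives the same grasp; the last joint's range is limited). The gripper opens to 85 mm and grips with 20 to 120 N. Pads are 22 mm wide; open, the fingers measure 114 mm over their backs; the gripper's body (76 mm by 85 mm) begins 54 mm behind the grasp point. The pads swing forward as they close: fully open they stand 13 mm farther back than shut.
Start: joints at [-85.273, 21.807, 74.336, -0, 83.858, -12.336], TCP at [0.161, -0.526, 0.231] pointing down, gripper open.
Joint ranges: [-178.18, 178.18], [-50.72, 133.34], [12.68, 142.11], [-81.47, 261.47], [9.98, 163.14], [-165.26, 165.26]. Speed limits (degrees/s): [136.94, 136.94, 180, 180, 180, 180].

## Interface

Orientations are given as a 3x3 rotation matrix whose columns are the frame's x, y, z axes.
In Python, from rig import observe, optics, order, spotter gives the robot as it stands.
- The arm moves only by the tool move_arm, never from a script. Its argument "series" is text: rows parted by semicolons, each of 5 numbers parted by spaces: the shift along the tool's x, y, z in cm, then the turn about the tool's z in degrees, then the opening, from -1 (shut) to 1 (fully open). A call has 1 to 8 rows; each row is the pose to reach, as a shift and turn from the pose commanded when the call began, along the tool's axes at that moment; what a row does not reach only later rows make up. A row lasts 1/8 s, in which the tool goes at most 62.5 mm and 10.7 degrees, less where a joint would pass 70% of its speed; a pose out of reach is approached as far as the arm can. A call with a gripper value outside its range is refused whole. The fingers move at their own pace and stop on an object; "force" is the grip in N (left out, the last holds). Time passes only in rows, so rows that repeat a pose let the fingers close. It gives the time, the measured TCP pose, the force, the opening and the grip force at its end, in the units of the state.
- observe(): the state, without advancing time (a new reading comes with each control period).
- optics.get_image(name): name is "side" or "top" or "wrist"; returns a dict with "pixels" (384x512x3 uint8, blue, green, red), "camera_matrix" (3x3 intrinsics, pixels), "rvec" (rotation vector, rad) and "tvec" (3), from world to camera coordinates, as OpenCV has them. Camera axes: x right, y down, z forward; pixel columns grow to the right and rows downward; lengths in m; the calibration is good to about 2 mm. A picture is of the moment at which its call begins. There is no depth.
- order.close_job(): hands the job in; it is judged then, once.
Trained networks look in the newest picture that a camera, given by its name, has taken for a name from the list of things; names that differ only in an ending like _2 or _b are one class to them, and where a whole thing is asked for, a point or a joint stands for the part that bears it (a point fixed in the world has none). Each returns a list of dicts, best first, with "score" (0 to 1); they miss things now and then, are a little off and sometimes report something else, mostly with a low value. They report only what shows in the picture. A call takes as long as a camera call.
- spotter.find_in(thing, camera): "point" ([x, y, z] in m, in world coordinates, good to about 4 mm: the middle of the surface that is visible of it).
- spotter.cut_out(thing, camera): "pixels" (384x512 bool, what is visible of it).
- spotter.mark_of(thing, camera): "point" ([x, y, z] in m, in world coordinates, good to about 4 mm: a listed point, or the origin of a listed thing).
The state is a dict: "time_s": time; "q": joint angles; "qvel": joint speeds; "joint_efforts": joint torques, N m; "position": TCP position; "tool_rot": TCP orientation; "ft_force": force on the tool from outside, world axes, zero at the start; "wrist_torque": the same for the moment, N m; "grip_width": finger opening in m; "gripper_force": force on a finger pad.
Only numpy, scipy, OpenCV 4.12 (cv2) and the standard library are available. Lean on these libraries where they do the work, as an engineer would, in place of code of your own. Each camera call takes 0.05 s, during which the arm holds its last target. There are 200 camera calls.

## Working session

There is one attempt and no reset: what is moved stays moved. The work goes in short steps, Python scripts to look and compute and a tool call to move; the robot and the scene stay as the last step left them, time stands still between calls to the robot, and variables do not carry over. Pictures are saved under pics/ and viewed, at most 14 in all, crops included, and the job is handed in when it is done.

Besides the shell and the picture viewer there is one more tool, called as name(argument=value, ...) on one line, values as JSON. move_arm: Moves the arm, as the interface text tells. Its arguments: {"type":"object","properties":{"series":{"type":"string"},"force":{"type":"number"}},"required":["series"]}

```bash
mkdir -p pics
cat > h.py <<'E'
import numpy as np, cv2
from rig import observe, optics, order, spotter
def snap(cam,fn=None):
    im=optics.get_image(cam)
    if fn: cv2.imwrite('pics/'+fn,im['pixels'])
    return im
def ray(im,uv,z):
    R=cv2.Rodrigues(np.array(im['rvec'],float))[0]; t=np.array(im['tvec'],float).ravel()
    d=R.T@np.linalg.inv(im['camera_matrix'])@np.array([uv[0],uv[1],1.]); c=-R.T@t
    return c+d*(z-c[2])/d[2]
def proj(im,P):
    return cv2.projectPoints(np.array(P,float).reshape(-1,3),np.array(im['rvec'],float),np.array(im['tvec'],float),np.array(im['camera_matrix']),None)[0].reshape(-1,2)
def st():
    o=observe(); print('t',round(o['time_s'],2),'p',np.round(o['position'],4),'x',np.round(o['tool_rot'],3)[:,0],'y',np.round(o['tool_rot'],3)[:,1],'w',round(o['grip_width'],4)); return o
def to(dx,dy,dz,o=None):
    o=o or observe(); return 100*np.array(o['tool_rot']).T@(np.array([dx,dy,dz])-np.array(o['position']))
E
python3 - <<'E'
from h import *
np.set_printoptions(suppress=True)
st()
im=snap('top','t0.png'); s=snap('side','s0.png')
for n in ['kit_box','lid','mark','yellow1','blue1','glue','tape_roll','sanding_block','offcut','filler','screwdriver']:
    for r in spotter.mark_of(n,'top')[:5]: print(n,round(r['score'],2),np.round(r['point'],3))
E
```

```text
t 0.0 p [ 0.1613 -0.5255  0.2307] x [0.956 0.293 0.   ] y [ 0.293 -0.956 -0.001] w 0.0854
kit_box 0.79 [ 0.491 -0.212 -0.001]
lid 0.7 [ 0.698 -0.109  0.005]
mark 0.59 [0.307 0.306 0.001]
yellow1 0.5 [0.547 0.195 0.004]
yellow1 0.43 [ 0.559  0.287 -0.004]
yellow1 0.39 [ 0.455  0.08  -0.001]
blue1 0.71 [ 0.558  0.287 -0.003]
blue1 0.42 [0.459 0.187 0.   ]
blue1 0.38 [0.451 0.286 0.001]
glue 0.85 [ 0.689  0.367 -0.001]
glue 0.34 [ 0.458  0.081 -0.   ]
tape_roll 0.61 [ 0.699 -0.356  0.002]
sanding_block 0.61 [0.609 0.494 0.002]
offcut 0.61 [0.451 0.542 0.005]
filler 0.93 [ 0.596 -0.538  0.   ]
screwdriver 0.71 [ 0.306  0.305 -0.002]
```

View pics/t0.png

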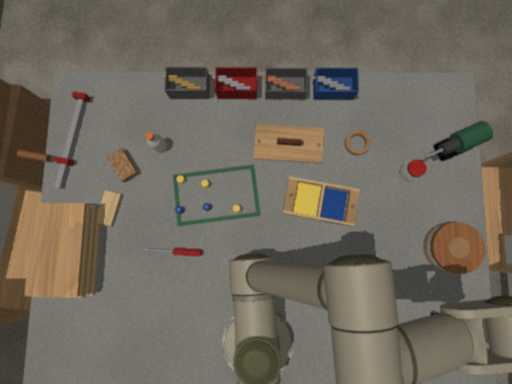

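View pics/s0.png

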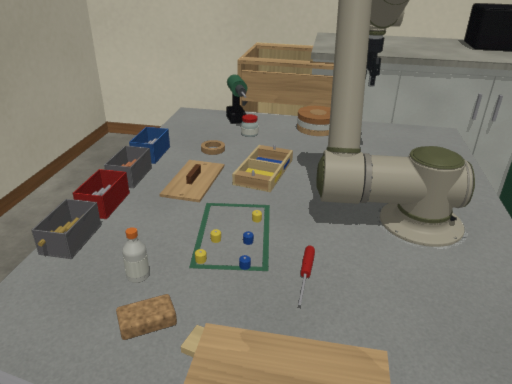

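The top view shows five knobs inside the tape outline: yellow at (180,179), (205,183), (237,208) and blue at (179,210), (207,207). The box is at (321,201) with its yellow well to the left, and the lid is at (289,143). In the side view the outline and the route from the box to it are clear. Next I'll measure by colour.

```bash
cat >> h.py <<'E'
np.set_printoptions(suppress=True)
def blobs(mask,amin=8):
    n,l,s,c=cv2.connectedComponentsWithStats(mask.astype(np.uint8)); return [(c[i],s[i,4],l==i) for i in range(1,n) if s[i,4]>=amin]
def masks(im):
    h=cv2.cvtColor(im['pixels'],cv2.COLOR_BGR2HSV); H,S,V=[h[...,i].astype(int) for i in range(3)]
    return {'yellow':(H>22)&(H<33)&(S>190)&(V>90),'blue':(H>105)&(H<130)&(S>150)&(V>40),'green':(H>65)&(H<95)&(S>100)}
def rect(m,im,z):
    ys,xs=np.nonzero(m); P=np.array([ray(im,(x,y),z)[:2] for x,y in zip(xs,ys)])*1000
    (c,wh,a)=cv2.minAreaRect(P.astype(np.float32)); b=cv2.boxPoints((c,wh,a)); e=[b[1]-b[0],b[2]-b[1]]; L=max(e,key=np.linalg.norm)
    ang=np.degrees(np.arctan2(L[1],L[0]))%180
    return np.round(c,1),np.round(wh,1),round(ang,2)  # mm, angle of long side from world x
E
python3 - <<'E'
from h import *
im=snap('top'); M=masks(im)
for k in ['yellow','blue']:
    for c,a,m in blobs(M[k]):
        p=ray(im,c,.016); 
        if .3<p[0]<.75 and abs(p[1])<.6: print(k,a,np.round(c,1),np.round(p,3), rect(m,im,.006) if a>200 else '')
for c,a,m in blobs(M['green'],100): print('green',a,rect(m,im,0))
for n,z in [('kit_box',.04),('lid',.01)]:
    for r in spotter.cut_out(n,'top')[:2]:
        print(n,r['score'],rect(max(blobs(r['pixels'],1),key=lambda b:b[1])[2],im,z),r['pixels'].sum())
o=st(); print(o['q'],o['grip_width'])
print(im['camera_matrix'][0,0],-cv2.Rodrigues(im['rvec'])[0].T@np.ravel(im['tvec']))
E
```

```text
blue 595 [333.6 203.9] [ 0.476 -0.262  0.016] (array([ 477.7, -264.3]), array([ 75.1, 100.9]), np.float32(170.23))
blue 20 [206.9 206.6] [0.461 0.187 0.016] 
blue 23 [179.2 209.4] [0.449 0.285 0.016] 
green 482 (array([ 732.3, -769.1]), array([ 68.3, 152.6]), np.float32(115.93))
kit_box 0.77 (array([ 483. , -211.9]), array([252.9, 136.9]), np.float32(79.6)) 2748
lid 0.71 (array([ 700.7, -103. ]), array([250.3, 134.2]), np.float32(86.46)) 2396
t 0.8 p [ 0.1613 -0.5258  0.2313] x [ 0.956  0.293 -0.   ] y [ 0.293 -0.956 -0.   ] w 0.0853
[-85.27441002  21.80832443  74.33657266  -0.00328814  83.85813448
 -12.33585737] 0.08527586775158026
349.31650047012033 [ 0.333501   -0.0127872   1.24901503]
```

Run:
```python
from h import *
im=snap('top')
h=cv2.cvtColor(im['pixels'],cv2.COLOR_BGR2HSV)
for u,v in [(205,183),(180,179),(308,198),(237,208),(207,207),(335,204),(215,170),(257,190),(180,223)]: print((u,v),h[v-1:v+2,u].tolist())
```

```text
(205, 183) [[23, 126, 201], [23, 128, 192], [23, 147, 207]]
(180, 179) [[22, 107, 190], [22, 117, 196], [23, 147, 210]]
(308, 198) [[23, 159, 209], [23, 160, 206], [24, 157, 208]]
(237, 208) [[23, 132, 208], [23, 135, 204], [24, 144, 211]]
(207, 207) [[112, 114, 136], [111, 127, 135], [110, 167, 128]]
(335, 204) [[109, 187, 123], [109, 179, 124], [109, 177, 124]]
(215, 170) [[55, 41, 105], [70, 81, 91], [70, 101, 88]]
(257, 190) [[60, 26, 108], [60, 30, 103], [62, 38, 100]]
(180, 223) [[71, 104, 86], [70, 104, 88], [72, 99, 93]]
```

```bash
cat >> h.py <<'E'
def masks(im):
    h=cv2.cvtColor(im['pixels'],cv2.COLOR_BGR2HSV); H,S,V=[h[...,i].astype(int) for i in range(3)]
    return {'yellow':(H>=21)&(H<33)&(S>100)&(V>150),'blue':(H>103)&(H<130)&(S>90)&(V>40),'green':(H>58)&(H<95)&(S>55)}
E
python3 - <<'E'
from h import *
im=snap('top'); M=masks(im)
for k in ['yellow','blue']:
    for c,a,m in blobs(M[k]):
        p=ray(im,c,.016); 
        if .3<p[0]<.75 and abs(p[1])<.6: print(k,a,np.round(c,1),np.round(p,3), rect(m,im,.006) if a>200 else '')
for c,a,m in blobs(M['green'],100): print('green',a,rect(m,im,0))
E
```

```text
yellow 40 [179.8 178.7] [0.561 0.288 0.016] 
yellow 44 [204.3 182.8] [0.546 0.199 0.016] 
yellow 718 [306.9 199. ] [ 0.492 -0.168  0.016] (array([ 493.5, -169.5]), array([ 82.4, 112.8]), np.float32(170.09))
yellow 45 [236.  207.8] [0.458 0.083 0.016] 
blue 646 [333.8 203.8] [ 0.476 -0.263  0.016] (array([ 477.8, -265.2]), array([ 78.9, 103.7]), np.float32(170.02))
blue 44 [206.4 206.6] [0.461 0.188 0.016] 
blue 46 [178.8 209.4] [0.45  0.287 0.016] 
green 723 (array([ 731.7, -766.4]), array([ 73.3, 167.3]), np.float32(115.78))
green 672 (array([506.3, 158.6]), array([187.1, 297.2]), np.float32(98.12))
```

move_arm(series="-0 0 -8 0 0; 0 0 -8 0 0")

```text
time_s: 1.15
position: [0.1615, -0.5264, 0.3149]
tool_rot: [[0.956, 0.294, 0.001], [0.294, -0.956, -0.006], [-0.001, 0.006, -1.0]]
ft_force: [-0.1, -0.0, 0.1]
grip_width: 0.0515
gripper_force: 0.0
```

```bash
cat >> h.py <<'E'
def plan(*pts,ang=None):
    o=st(); R=np.array(o['tool_rot']); a=np.degrees(np.arctan2(R[1,1],R[0,1]))
    for p in pts: print(p,np.round(100*R.T@(np.array(p)-o['position']),2))
    print('toolY angle',round(a,1),'turn',None if ang is None else round((a-ang+90)%180-90,1))
E
python3 -c "
from h import *
plan((.458,.083,.20),ang=-100)"
```

```text
t 1.15 p [ 0.1615 -0.5264  0.3149] x [ 0.956  0.294 -0.001] y [ 0.294 -0.956  0.006] w 0.0515
(0.458, 0.083, 0.2) [ 46.25 -49.62  11.15]
toolY angle -72.9 turn 27.1
```

move_arm(series="46.25 -49.62 10 27 0; 46.25 -49.62 10 27 0; 46.25 -49.62 10 27 0; 46.25 -49.62 10 27 0; 46.25 -49.62 10 27 0; 46.25 -49.62 10 27 0; 46.25 -49.62 10 27 0; 46.25 -49.62 10 27 0")

```text
time_s: 2.15
position: [0.3782, -0.079, 0.2384]
tool_rot: [[0.985, -0.173, 0.001], [-0.173, -0.985, -0.001], [0.001, 0.0, -1.0]]
ft_force: [0.3, -0.9, 0.6]
grip_width: 0.0424
gripper_force: 0.0
```

```bash
python3 -c "
from h import *
plan((.458,.083,.20),ang=-100)"
```

```text
t 2.15 p [ 0.3782 -0.079   0.2384] x [ 0.985 -0.173  0.001] y [-0.173 -0.985  0.   ] w 0.0424
(0.458, 0.083, 0.2) [  5.05 -17.34   3.84]
toolY angle -100.0 turn 0.0
```

move_arm(series="5 -17.3 2 0 0.2; 5 -17.3 3 0 0.2; 5 -17.3 3 0 0.2; 5 -17.3 3 0 0.2; 5 -17.3 3 0 0.2;5 -17.3 3 0 0.2")

```text
time_s: 2.9
position: [0.4566, 0.0798, 0.2088]
tool_rot: [[0.985, -0.174, 0.001], [-0.174, -0.985, -0.0], [0.001, 0.0, -1.0]]
ft_force: [-1.0, -0.5, -1.0]
grip_width: 0.0513
gripper_force: 0.0
```

Run:
```python
from h import *
plan((.458,.083,.20),ang=-100)
im=snap('wrist','w1.png'); M=masks(im)
for k in ['yellow','blue']:
    for c,a,m in blobs(M[k],100): print(k,a,np.round(c),np.round(ray(im,c,.02),4))
plan((.458,.083,.20))
```

```text
t 2.9 p [0.4566 0.0798 0.2088] x [ 0.985 -0.174  0.001] y [-0.174 -0.985  0.   ] w 0.0513
(0.458, 0.083, 0.2) [ 0.08 -0.33  0.88]
toolY angle -100.0 turn -0.0
yellow 5725 [466. 100.] [ 0.4971 -0.167   0.02  ]
yellow 470 [140. 115.] [0.5449 0.1981 0.02  ]
yellow 449 [ 61. 117.] [0.5592 0.2879 0.02  ]
yellow 394 [254. 173.] [0.4554 0.0821 0.02  ]
blue 482 [169. 183.] [0.4613 0.1865 0.02  ]
blue 555 [ 97. 205.] [0.4502 0.2827 0.02  ]
t 2.95 p [0.4566 0.0798 0.2088] x [ 0.985 -0.174  0.001] y [-0.174 -0.985  0.   ] w 0.0512
(0.458, 0.083, 0.2) [ 0.08 -0.34  0.88]
toolY angle -100.0 turn None
```

View pics/w1.png

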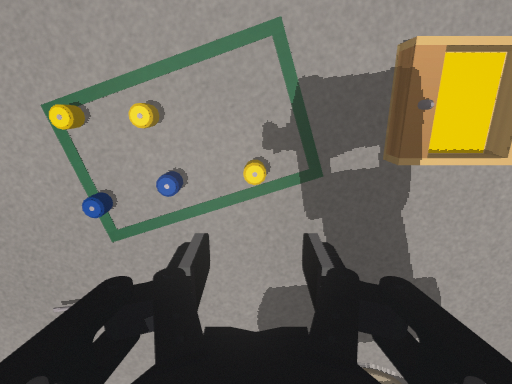

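The wrist view confirms the five knobs; the target yellow is at (254,173), and the fingers are clear of it. Descending.

move_arm(series="0 -0.3 8 0 0.2; 0 -0.3 14 0 0.2; 0 -0.3 18 0 0.2; 0 -0.3 20.4 0 0.2; 0 -0.3 20.4 0 0.2; 0 -0.3 20.4 0 -1;0 -0.3 20.4 0 -1;0 -0.3 20.4 0 -1", force=40)

```text
time_s: 3.95
position: [0.4581, 0.0835, 0.0059]
tool_rot: [[0.985, -0.172, 0.003], [-0.172, -0.985, -0.001], [0.003, 0.0, -1.0]]
ft_force: [-0.6, -2.0, 7.8]
grip_width: 0.0261
gripper_force: 39.7
```

move_arm(series="0 0 0 0 -1; 0 0 0 0 -1")

```text
time_s: 4.2
position: [0.4581, 0.0835, 0.006]
tool_rot: [[0.985, -0.172, 0.003], [-0.172, -0.985, -0.001], [0.003, 0.0, -1.0]]
ft_force: [-1.3, -2.4, 7.4]
grip_width: 0.026
gripper_force: 39.7
```

move_arm(series="0 0 -6 0 -1; 0 2 -11 0 -1; 1 7 -11 0 -1; 2 12 -11 0 -1; 3 18 -11 0 -1; 4.3 24 -11 0 -1; 4.3 24 -11 0 -1; 4.3 24 -11 0 -1")

```text
time_s: 5.2
position: [0.4579, -0.1597, 0.1149]
tool_rot: [[0.985, -0.173, 0.0], [-0.173, -0.985, 0.0], [0.0, -0.0, -1.0]]
ft_force: [-0.2, 0.9, 0.3]
grip_width: 0.0263
gripper_force: 39.7
```

Run:
```python
from h import *
im=snap('wrist','w2.png'); M=masks(im)
for k in ['yellow','blue']:
    for c,a,m in blobs(M[k],300): print(k,a,np.round(c),np.round(ray(im,c,.006),4),rect(m,im,.006))
plan((.4595,-.16,.015),ang=-100)
```

```text
yellow 11324 [254. 144.] [ 0.5005 -0.165   0.006 ] (array([ 492.7, -166. ]), array([ 86.9, 112. ]), np.float32(170.02))
blue 11113 [370. 148.] [ 0.4793 -0.267   0.006 ] (array([ 474.7, -266.2]), array([ 79.7, 111.2]), np.float32(170.03))
t 5.25 p [ 0.458  -0.1591  0.1148] x [ 0.985 -0.172  0.   ] y [-0.172 -0.985 -0.   ] w 0.0263
(0.4595, -0.16, 0.015) [0.16 0.07 9.98]
toolY angle -99.9 turn 0.1
```

View pics/w2.png

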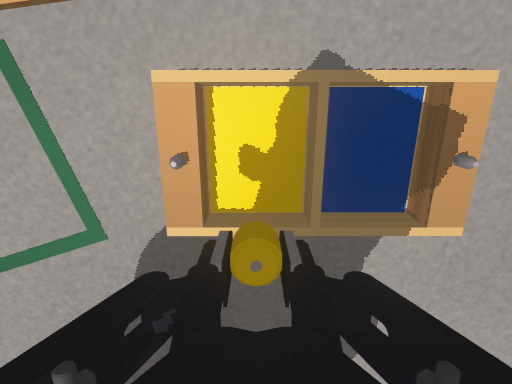

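The wrist view shows the held knob at (256,255) and the box: pins at (178,160) and (462,161), yellow well centre at world (0.493, -0.166). Placing the knob.

move_arm(series="0.1 0 5 0 -1; 0.1 0 8 0 -1; 0.1 0 9.8 0 -1; 0.1 0 9.8 0 -1; 0.1 0 9.8 0 -0.1; 0.1 0 9.8 0 -0.1; 0.1 0 6 0 0; 0.1 0 0 0 0.2")

```text
time_s: 6.25
position: [0.4586, -0.1597, 0.1152]
tool_rot: [[0.985, -0.173, -0.002], [-0.173, -0.985, 0.001], [-0.002, -0.001, -1.0]]
ft_force: [0.9, -0.5, 1.1]
grip_width: 0.0511
gripper_force: 0.0
```

Run:
```python
from h import *
plan((.5455,.1985,.12),(.5455,.1985,.007),ang=-100)
```

```text
t 6.25 p [ 0.4586 -0.1597  0.1152] x [ 0.985 -0.173 -0.002] y [-0.173 -0.985 -0.001] w 0.0511
(0.5455, 0.1985, 0.12) [  2.38 -36.79  -0.44]
(0.5455, 0.1985, 0.007) [  2.4  -36.78  10.86]
toolY angle -99.9 turn 0.1
```

move_arm(series="2.4 -6 0 0 0.2; 2.4 -12 0 0 0.2; 2.4 -18 0 0 0.2; 2.4 -24 0 0 0.2; 2.4 -30 0 0 0.2; 2.4 -36.8 0 0 0.2; 2.4 -36.8 0 0 0.2; 2.4 -36.8 5 0 0.2")

```text
time_s: 7.25
position: [0.5484, 0.199, 0.0672]
tool_rot: [[0.985, -0.171, 0.009], [-0.171, -0.985, 0.001], [0.008, -0.003, -1.0]]
ft_force: [0.5, -0.5, -1.8]
grip_width: 0.0512
gripper_force: 0.0
```

Run:
```python
from h import *
im=snap('top'); M=masks(im)
for k in ['yellow','blue']:
    for c,a,m in blobs(M[k],8):
        p=ray(im,c,.016)
        if .3<p[0]<.75 and abs(p[1])<.6: print(k,a,np.round(p,3))
plan((.5455,.1985,.007),ang=-100)
```

```text
yellow 720 [ 0.492 -0.168  0.016]
blue 647 [ 0.476 -0.263  0.016]
blue 19 [0.456 0.184 0.016]
t 7.3 p [0.5439 0.1976 0.059 ] x [ 0.985 -0.172 -0.006] y [-0.172 -0.985  0.002] w 0.051
(0.5455, 0.1985, 0.007) [ 0.17 -0.13  5.19]
toolY angle -99.9 turn 0.1
```

move_arm(series="0 -0.1 3 0 0.2; 0 -0.1 5.3 0 0.2; 0 -0.1 5.3 0 0.2; 0 -0.1 5.3 0 -1; 0 -0.1 5.3 0 -1; 0 -0.1 5.3 0 -1; 0 -0.1 5.3 0 -1; 0 -0.1 0 0 -1")

```text
time_s: 8.3
position: [0.545, 0.1987, 0.0631]
tool_rot: [[0.985, -0.173, -0.006], [-0.173, -0.985, -0.001], [-0.006, 0.002, -1.0]]
ft_force: [0.8, 0.6, 0.5]
grip_width: 0.0255
gripper_force: 39.7
```

Run:
```python
from h import *
plan((.493,-.166,.115),(.493,-.166,.016),ang=-100)
```

```text
t 8.3 p [0.545  0.1987 0.0631] x [ 0.985 -0.173 -0.006] y [-0.173 -0.985  0.002] w 0.0255
(0.493, -0.166, 0.115) [ 1.15 36.83 -5.12]
(0.493, -0.166, 0.016) [ 1.21 36.81  4.78]
toolY angle -100.0 turn 0.0
```

move_arm(series="1.2 4 -4 0 -1; 1.2 10 -5 0 -1; 1.2 16 -5 0 -1; 1.2 22 -5 0 -1; 1.2 28 -5 0 -1; 1.2 34 -5 0 -1; 1.2 36.9 -5 0 -1; 1.2 36.9 -5 0 -1")

```text
time_s: 9.3
position: [0.4944, -0.1682, 0.1151]
tool_rot: [[0.984, -0.176, 0.001], [-0.176, -0.984, -0.001], [0.001, 0.001, -1.0]]
ft_force: [0.2, -0.2, -1.1]
grip_width: 0.0256
gripper_force: 39.7
```

move_arm(series="0 0 4 0 -1; 0 0 7 0 -1; 0 0 9.7 0 -1; 0 0 9.7 0 -1; 0 0 9.7 0 -0.1; 0 0 9.7 0 -0.1; 0 0 6 0 0; 0 0 0 0 0.2")

```text
time_s: 10.3
position: [0.4939, -0.1659, 0.1148]
tool_rot: [[0.985, -0.173, -0.003], [-0.173, -0.985, 0.002], [-0.003, -0.001, -1.0]]
ft_force: [0.2, -0.1, 0.8]
grip_width: 0.0515
gripper_force: 0.0
```

Run:
```python
from h import *
im=snap('wrist','w3.png')
plan((.560,.288,.115),(.560,.288,.007),ang=-100)
```

```text
t 10.35 p [ 0.4971 -0.1675  0.1232] x [ 0.985 -0.172  0.01 ] y [-0.172 -0.985  0.004] w 0.0513
(0.56, 0.288, 0.115) [ -1.65 -45.95   0.62]
(0.56, 0.288, 0.007) [ -1.76 -46.    11.42]
toolY angle -99.9 turn 0.1
```

View pics/w3.png

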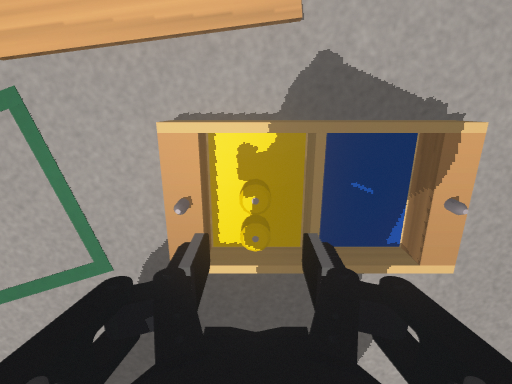

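Two yellow knobs stand in the yellow well, at (256,195) and (256,235). Next is the third yellow.

move_arm(series="-1.4 -6 0 0 0.2; -1.4 -12 0 0 0.2; -1.4 -18 0 0 0.2; -1.4 -24 0 0 0.2; -1.4 -30 0 0 0.2; -1.4 -36 0 0 0.2; -1.4 -42 0 0 0.2; -1.4 -46 0 0 0.2")

```text
time_s: 11.35
position: [0.56, 0.2919, 0.1147]
tool_rot: [[0.985, -0.171, 0.001], [-0.171, -0.985, 0.0], [0.001, -0.001, -1.0]]
ft_force: [0.1, 0.0, 0.9]
grip_width: 0.0512
gripper_force: 0.0
```

move_arm(series="0 0 0 0 0.2;0 0 0 0 0.2; 0 0 3 0 0.2")

```text
time_s: 11.72
position: [0.5615, 0.2882, 0.0864]
tool_rot: [[0.985, -0.174, 0.005], [-0.174, -0.985, 0.001], [0.005, -0.002, -1.0]]
ft_force: [-0.5, 1.3, -1.0]
grip_width: 0.051
gripper_force: 0.0
```

Run:
```python
from h import *
plan((.560,.288,.007),ang=-100)
im=snap('wrist'); M=masks(im)
for k in ['yellow','blue']:
    for c,a,m in blobs(M[k],100): print(k,a,np.round(c),np.round(ray(im,c,.02),4))
plan((.560,.288,.007),ang=-100)
```

```text
t 11.72 p [0.5615 0.2882 0.0864] x [ 0.985 -0.174  0.005] y [-0.174 -0.985 -0.002] w 0.051
(0.56, 0.288, 0.007) [-0.18  0.07  7.93]
toolY angle -100.0 turn -0.0
yellow 496 [260. 215.] [0.5526 0.2865 0.02  ]
blue 215 [377. 276.] [0.4806 0.1977 0.02  ]
blue 812 [278. 313.] [0.4581 0.2863 0.02  ]
t 11.78 p [0.559  0.2873 0.0809] x [ 0.985 -0.174 -0.004] y [-0.174 -0.985  0.002] w 0.0514
(0.56, 0.288, 0.007) [ 0.11 -0.1   7.39]
toolY angle -100.0 turn -0.0
```

move_arm(series="0 0 4 0 0.2; 0 0 7.6 0 0.2; 0 0 7.6 0 0.2; 0 0 7.6 0 -1; 0 0 7.6 0 -1; 0 0 7.6 0 -1; 0 0 7.6 0 -1; 0 0 2 0 -1")

```text
time_s: 12.78
position: [0.5587, 0.2885, 0.0627]
tool_rot: [[0.985, -0.173, -0.006], [-0.173, -0.985, -0.002], [-0.006, 0.003, -1.0]]
ft_force: [0.6, -0.2, -0.7]
grip_width: 0.0261
gripper_force: 39.7
```

Run:
```python
from h import *
plan((.5265,-.172,.115),(.5265,-.172,.016),ang=-100)
```

```text
t 12.78 p [0.5587 0.2885 0.0627] x [ 0.985 -0.173 -0.006] y [-0.173 -0.985  0.003] w 0.0261
(0.5265, -0.172, 0.115) [ 4.76 45.93 -5.12]
(0.5265, -0.172, 0.016) [ 4.82 45.9   4.78]
toolY angle -99.9 turn 0.1
```

move_arm(series="0 4 -4 0 -1; 1 10 -5 0 -1; 2 16 -5 0 -1; 3 22 -5 0 -1; 4 28 -5 0 -1; 4.8 34 -5 0 -1; 4.8 40 -5 0 -1; 4.8 46 -5 0 -1")

```text
time_s: 13.78
position: [0.5278, -0.1742, 0.1154]
tool_rot: [[0.985, -0.173, 0.002], [-0.173, -0.985, -0.001], [0.002, 0.0, -1.0]]
ft_force: [0.5, -0.1, -0.6]
grip_width: 0.0256
gripper_force: 39.7
```

move_arm(series="0 0 0 0 -1; 0 0 4 0 -1; 0 0 8 0 -1; 0 0 9.7 0 -1; 0 0 9.7 0 -1; 0 0 9.7 0 -0.1; 0 0 9.7 0 -0.1; 0 0 6 0 0")

```text
time_s: 14.78
position: [0.5271, -0.1714, 0.0533]
tool_rot: [[0.985, -0.172, -0.004], [-0.172, -0.985, 0.002], [-0.004, -0.002, -1.0]]
ft_force: [0.1, -0.1, 0.4]
grip_width: 0.0426
gripper_force: 0.0
```

move_arm(series="0 0 -4 0 0.2; 0 0 -7 0 0.2;0 0 -7 0 0.2;0 0 -7 0 0.2")

```text
time_s: 15.28
position: [0.5277, -0.1719, 0.1238]
tool_rot: [[0.985, -0.173, -0.001], [-0.173, -0.985, 0.001], [-0.001, -0.0, -1.0]]
ft_force: [-1.2, 0.3, -0.5]
grip_width: 0.051
gripper_force: 0.0
```

Run:
```python
from h import *
im=snap('top','t1.png'); M=masks(im)
for k in ['yellow','blue']:
    for c,a,m in blobs(M[k],8):
        p=ray(im,c,.016)
        if .3<p[0]<.75 and abs(p[1])<.6: print(k,a,np.round(p,3))
plan((.461,.187,.115),ang=-100)
```

```text
blue 15 [ 0.528 -0.243  0.016]
blue 215 [ 0.459 -0.284  0.016]
blue 46 [0.45  0.287 0.016]
t 15.32 p [ 0.5276 -0.1719  0.1234] x [ 0.985 -0.173 -0.002] y [-0.173 -0.985 -0.001] w 0.0509
(0.461, 0.187, 0.115) [-12.76 -34.2    0.89]
toolY angle -99.9 turn 0.1
```

move_arm(series="-2 -6 0 0 0.2; -4 -12 0 0 0.2; -6 -18 0 0 0.2; -8 -24 0 0 0.2; -10.8 -29 0 0 0.2; -12.8 -34 0 0 0.2; -12.8 -34.2 0 0 0.2; -12.8 -34.2 0 0 0.2")

```text
time_s: 16.32
position: [0.461, 0.1864, 0.1237]
tool_rot: [[0.985, -0.172, -0.001], [-0.172, -0.985, -0.0], [-0.001, 0.001, -1.0]]
ft_force: [0.5, -0.7, -0.2]
grip_width: 0.0514
gripper_force: 0.0
```

Run:
```python
from h import *
im=snap('wrist'); M=masks(im)
for k in ['yellow','blue']:
    for c,a,m in blobs(M[k],100): print(k,a,np.round(c),np.round(ray(im,c,.02),4))
for r in spotter.find_in('blue1','wrist')+spotter.find_in('blue1','side'): print(round(r['score'],2),np.round(r['point'],3))
plan((.461,.187,.007),ang=-100)
```

```text
blue 765 [254. 192.] [0.4613 0.1883 0.02  ]
blue 860 [156. 219.] [0.4507 0.2844 0.02  ]
0.9 [0.464 0.19  0.03 ]
0.77 [0.45  0.284 0.025]
0.59 [0.454 0.089 0.018]
0.53 [0.46  0.201 0.022]
0.47 [0.447 0.298 0.021]
t 16.48 p [0.4614 0.1856 0.1241] x [ 0.985 -0.174 -0.001] y [-0.174 -0.985  0.   ] w 0.0516
(0.461, 0.187, 0.007) [-0.05 -0.14 11.71]
toolY angle -100.0 turn -0.0
```

move_arm(series="0 -0.2 5 0 0.2; 0 -0.2 9.5 0 0.2; 0 -0.2 11.7 0 0.2; 0 -0.2 11.7 0 0.2; 0 -0.2 11.7 0 -1; 0 -0.2 11.7 0 -1; 0 -0.2 11.7 0 -1; 0 -0.2 11.7 0 -1")

```text
time_s: 17.48
position: [0.4622, 0.1885, 0.0087]
tool_rot: [[0.985, -0.172, 0.003], [-0.172, -0.985, -0.0], [0.003, -0.0, -1.0]]
ft_force: [0.5, -3.3, 7.0]
grip_width: 0.0261
gripper_force: 39.9
```

Run:
```python
from h import *
plan((.5003,-.2668,.115),(.451,.285,.115),ang=-100)
```

```text
t 17.48 p [0.4622 0.1885 0.0087] x [ 0.985 -0.172  0.003] y [-0.172 -0.985 -0.   ] w 0.0261
(0.5003, -0.2668, 0.115) [ 11.63  44.19 -10.62]
(0.451, 0.285, 0.115) [ -2.74  -9.31 -10.64]
toolY angle -99.9 turn 0.1
```

move_arm(series="0 0 -6 0 -1; 2 5 -10.6 0 -1; 3 11 -10.6 0 -1; 5 17 -10.6 0 -1; 7 23 -10.6 0 -1; 8.5 29 -10.6 0 -1; 10 35 -10.6 0 -1; 11 40.5 -10.6 0 -1")

```text
time_s: 18.48
position: [0.4998, -0.2314, 0.114]
tool_rot: [[0.985, -0.173, 0.001], [-0.173, -0.985, -0.001], [0.001, 0.0, -1.0]]
ft_force: [0.6, 0.5, -0.1]
grip_width: 0.0261
gripper_force: 39.7
```

move_arm(series="0.6 3.7 0 0 -1; 0.6 3.7 0 0 -1; 0.6 3.7 0 0 -1")

```text
time_s: 18.85
position: [0.4993, -0.2658, 0.1136]
tool_rot: [[0.985, -0.172, -0.0], [-0.172, -0.985, 0.0], [-0.0, -0.0, -1.0]]
ft_force: [-0.1, -0.1, -0.6]
grip_width: 0.026
gripper_force: 39.7
```

Run:
```python
from h import *
plan((.5003,-.2668,.018),ang=-100)
```

```text
t 18.85 p [ 0.4993 -0.2658  0.1136] x [ 0.985 -0.172 -0.   ] y [-0.172 -0.985 -0.   ] w 0.026
(0.5003, -0.2668, 0.018) [0.12 0.08 9.56]
toolY angle -99.9 turn 0.1
```

move_arm(series="0 0 4 0 -1; 0 0 8 0 -1; 0 0 9.6 0 -1; 0 0 9.6 0 -1; 0 0 9.6 0 -0.1; 0 0 9.6 0 -0.1; 0 0 5 0 0; 0 0 0 0 0.2")

```text
time_s: 19.85
position: [0.4992, -0.2666, 0.115]
tool_rot: [[0.985, -0.173, -0.0], [-0.173, -0.985, 0.0], [-0.0, -0.0, -1.0]]
ft_force: [0.5, 0.0, 1.5]
grip_width: 0.0513
gripper_force: 0.0
```

move_arm(series="-2 -6 0 0 0.2; -4 -12 0 0 0.2; -5 -18 0 0 0.2; -7 -24 0 0 0.2; -8 -30 0 0 0.2; -10 -36 0 0 0.2; -12 -42 0 0 0.2; -14 -48 0 0 0.2")

```text
time_s: 20.85
position: [0.4444, 0.2301, 0.1144]
tool_rot: [[0.985, -0.173, 0.002], [-0.173, -0.985, 0.0], [0.002, -0.001, -1.0]]
ft_force: [1.3, 0.1, 0.1]
grip_width: 0.0511
gripper_force: 0.0
```

move_arm(series="-0.4 -5.5 0 0 0.2; -0.4 -5.5 0 0 0.2; -0.4 -5.5 0 0 0.2")

```text
time_s: 21.22
position: [0.4501, 0.2826, 0.1137]
tool_rot: [[0.985, -0.172, 0.0], [-0.172, -0.985, -0.0], [0.0, 0.0, -1.0]]
ft_force: [-0.7, -0.1, 0.7]
grip_width: 0.051
gripper_force: 0.0
```

Run:
```python
from h import *
im=snap('wrist'); M=masks(im)
for k in ['yellow','blue']:
    for c,a,m in blobs(M[k],100): print(k,a,np.round(c),np.round(ray(im,c,.02),4))
plan((.4505,.285,.008),ang=-100)
```

```text
blue 835 [251. 196.] [0.45   0.2867 0.02  ]
t 21.27 p [0.4502 0.2821 0.1137] x [ 0.985 -0.173  0.   ] y [-0.173 -0.985  0.   ] w 0.0512
(0.4505, 0.285, 0.008) [-0.02 -0.29 10.57]
toolY angle -100.0 turn 0.0
```

move_arm(series="0 -0.3 5 0 0.2; 0 -0.3 9 0 0.2; 0 -0.3 10.6 0 0.2; 0 -0.3 10.6 0 0.2; 0 -0.3 10.6 0 -1; 0 -0.3 10.6 0 -1; 0 -0.3 10.6 0 -1; 0 -0.3 10.6 0 -1")

```text
time_s: 22.28
position: [0.4514, 0.2857, 0.0087]
tool_rot: [[0.985, -0.172, 0.002], [-0.172, -0.985, 0.0], [0.002, -0.0, -1.0]]
ft_force: [0.1, -4.3, 7.1]
grip_width: 0.0256
gripper_force: 39.8
```

Run:
```python
from h import *
plan((.451,-.258,.115),ang=-100)
```

```text
t 22.27 p [0.4514 0.2857 0.0087] x [ 0.985 -0.172  0.002] y [-0.172 -0.985 -0.   ] w 0.0256
(0.451, -0.258, 0.115) [  9.36  53.55 -10.63]
toolY angle -99.9 turn 0.1
```

move_arm(series="0 0 -6 0 -1; 1 5 -10.6 0 -1; 2 11 -10.6 0 -1; 3 17 -10.6 0 -1; 4 23 -10.6 0 -1; 5 29 -10.6 0 -1; 6 35 -10.6 0 -1; 7 41 -10.6 0 -1")

```text
time_s: 23.28
position: [0.4487, -0.1321, 0.1141]
tool_rot: [[0.985, -0.173, 0.001], [-0.173, -0.985, -0.001], [0.001, 0.0, -1.0]]
ft_force: [1.2, 0.9, -0.1]
grip_width: 0.0258
gripper_force: 39.7
```

move_arm(series="1.5 6.2 0 0 -1; 2.4 12.4 0 0 -1; 2.4 12.5 0 0 -1; 2.4 12.5 0 0 -1; 2.4 12.5 0 0 -1")

```text
time_s: 23.9
position: [0.4511, -0.2561, 0.1137]
tool_rot: [[0.985, -0.171, 0.0], [-0.171, -0.985, 0.0], [0.0, -0.0, -1.0]]
ft_force: [-0.2, 0.3, 0.2]
grip_width: 0.0258
gripper_force: 39.7
```

Run:
```python
from h import *
plan((.451,-.258,.018),ang=-100)
```

```text
t 23.9 p [ 0.4511 -0.2561  0.1137] x [ 0.985 -0.171  0.   ] y [-0.171 -0.985 -0.   ] w 0.0258
(0.451, -0.258, 0.018) [0.03 0.19 9.57]
toolY angle -99.9 turn 0.1
```

move_arm(series="0 0.2 4 0 -1; 0 0.2 8 0 -1; 0 0.2 9.6 0 -1; 0 0.2 9.6 0 -1; 0 0.2 9.6 0 -0.1; 0 0.2 9.6 0 -0.1; 0 0.2 5 0 0; 0 0.2 0 0 0.2")

```text
time_s: 24.9
position: [0.4504, -0.259, 0.1148]
tool_rot: [[0.985, -0.173, -0.001], [-0.173, -0.985, 0.001], [-0.001, -0.0, -1.0]]
ft_force: [0.1, -0.3, 0.8]
grip_width: 0.0512
gripper_force: 0.0
```

move_arm(series="-2 -2 -6 0 0.2; -4 -4 -12 0 0.2; -4 -5 -16 0 0.2; -4 -5 -16 0 0.2; -4 -5 -16 0 0.2; -4 -5 -16 0 0.2")

```text
time_s: 25.65
position: [0.4196, -0.2031, 0.2722]
tool_rot: [[0.985, -0.173, -0.002], [-0.173, -0.985, 0.002], [-0.002, -0.001, -1.0]]
ft_force: [0.4, -0.5, 0.2]
grip_width: 0.0513
gripper_force: 0.0
```

Run:
```python
from h import *
im=snap('wrist','w4.png'); st()
```

```text
t 25.7 p [ 0.4196 -0.2032  0.2723] x [ 0.985 -0.173 -0.002] y [-0.173 -0.985 -0.001] w 0.0513
```

View pics/w4.png

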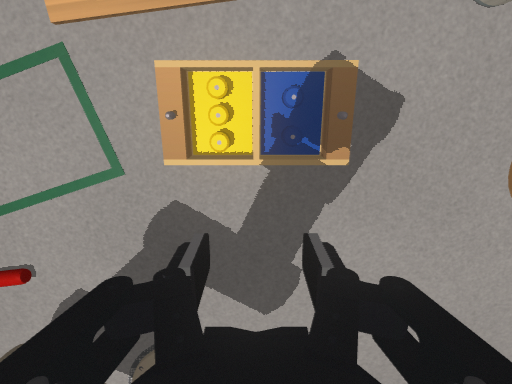

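All five knobs are in their wells. I'll zoom in for precise pins and rim corners.

Run:
```python
import cv2
im=cv2.imread('pics/w4.png')[50:180,145:370]; cv2.imwrite('pics/w4z.png',cv2.resize(im,None,fx=3.5,fy=3.5,interpolation=cv2.INTER_CUBIC))
```

```text
(no output)
```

View pics/w4z.png

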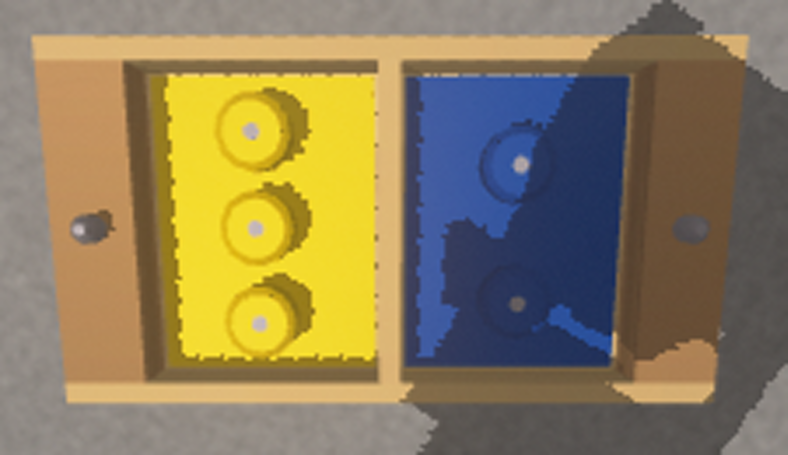

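```bash
cat >> h.py <<'E'
def fitrect(im,corners,z,pins=None,zp=.058,prin=True):
    # corners ordered around: P(+y end,+x),( -y,+x),(-y,-x),(+y,-x) local
    loc=np.array([[.065,.125],[.065,-.125],[-.065,-.125],[-.065,.125]])
    W=np.array([ray(im,c,z)[:2] for c in corners])
    if pins is not None: W=np.vstack([W]+[ray(im,c,zp)[:2] for c in pins]); loc=np.vstack([loc,[0,.109],[0,-.109]])
    A=loc-loc.mean(0); B=W-W.mean(0)
    th=np.arctan2((A[:,0]*B[:,1]-A[:,1]*B[:,0]).sum(),(A*B).sum()); R=np.array([[np.cos(th),-np.sin(th)],[np.sin(th),np.cos(th)]])
    t=W.mean(0)-R@loc.mean(0); print('ctr',np.round(t,4),'yaw',round(np.degrees(th),2),'res mm\n',np.round(1000*(W-loc@R.T-t),1)); return t,th
E
python3 - <<'E'
from h import *
im=snap('wrist')
f=lambda p:(145+(p[0]+.5)/3.5-.5,50+(p[1]+.5)/3.5-.5)
fitrect(im,[f(p) for p in [(32,35),(750,35),(715,403),(67,403)]],.04,[f(p) for p in [(82,230),(697,230)]])
E
```

```text
ctr [ 0.4836 -0.2146] yaw -9.96 res mm
 [[ 0.2  0.2]
 [ 0.  -0.5]
 [-0.2 -0.8]
 [-0.   0.4]
 [-0.2 -0.7]
 [ 0.2  1.4]]
```

move_arm(series="4 -5 0 0 0.2; 8 -10 0 0 0.2; 10.7 -14 0 0 0.2; 10.7 -14 0 0 0.2;10.7 -14 0 0 0.2;10.7 -14 0 0 0.2")

```text
time_s: 26.5
position: [0.5488, -0.0847, 0.2734]
tool_rot: [[0.985, -0.174, -0.0], [-0.174, -0.985, -0.0], [-0.0, 0.0, -1.0]]
ft_force: [-0.3, -0.1, -0.9]
grip_width: 0.0511
gripper_force: 0.0
```

Run:
```python
from h import *
im=snap('wrist','w5.png'); st()
cv2.imwrite('pics/w5z.png',cv2.resize(im['pixels'][:260],None,fx=1.56,fy=1.56,interpolation=cv2.INTER_CUBIC))
```

```text
t 26.55 p [ 0.5489 -0.0847  0.2735] x [ 0.985 -0.174 -0.   ] y [-0.174 -0.985  0.   ] w 0.0512
```

View pics/w5z.png

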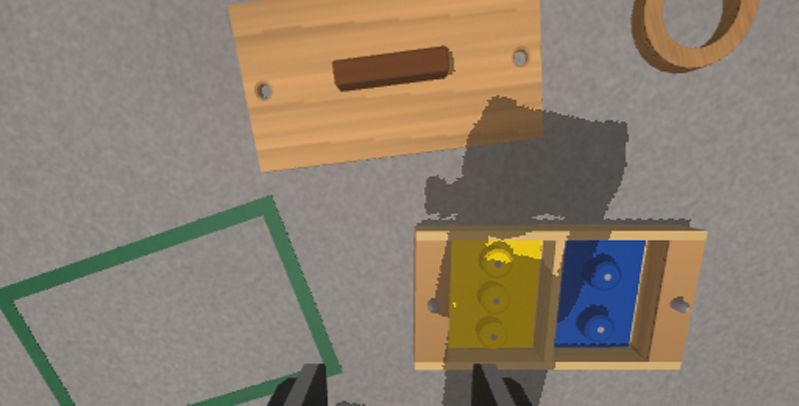

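The lid lies with its holes at zoomed (264,91) and (521,58) and its grip block at (392,62). The wells still hold all five knobs.

Run:
```python
from h import *
im=snap('wrist')
f=lambda p:((p[0]+.5)/1.56-.5,(p[1]+.5)/1.56-.5)
P={k:ray(im,f(v),.01)[:2] for k,v in dict(h1=(264,91),h2=(521,58),BL=(262,171),BR=(543,137),TL=(228,6)).items()}
for k in P: print(k,np.round(P[k],4))
d=P['h1']-P['h2']; print('holes mid',(P['h1']+P['h2'])/2,np.linalg.norm(d),np.degrees(np.arctan2(d[1],d[0])))
d=P['BL']-P['BR']; print(np.linalg.norm(d),np.degrees(np.arctan2(d[1],d[0])),'diag mid',(P['TL']+P['BR'])/2)
for c in [(333,60),(449,46),(451,76),(337,91)]: print(ray(im,f(c),.04))
plan((.70,-.103,.1),ang=0)
```

```text
h1 [0.7041 0.0044]
h2 [ 0.6911 -0.2127]
BL [0.6414 0.0232]
BR [ 0.6262 -0.2257]
TL [0.7698 0.0166]
holes mid [ 0.69762721 -0.10414601] 0.21747037133347044 86.57030074146398
0.24933785562588534 86.50234825459687 diag mid [ 0.6980332  -0.10453862]
[ 0.70978567 -0.06121404  0.04      ]
[ 0.70368317 -0.15069067  0.04      ]
[ 0.6828662  -0.14927808  0.04      ]
[ 0.68793033 -0.05957418  0.04      ]
t 26.6 p [ 0.5489 -0.0846  0.2736] x [ 0.985 -0.174  0.   ] y [-0.174 -0.985  0.   ] w 0.0512
(0.7, -0.103, 0.1) [15.19 -0.82 17.36]
toolY angle -100.0 turn 80.0
```

Run:
```python
from h import *
print(observe()['q'])
plan((.6978,-.1043,.10))
```

```text
[-20.97416869  20.87790834  68.77489402  -0.00509407  90.34036449
  79.0548806 ]
t 26.6 p [ 0.5489 -0.0846  0.2736] x [ 0.985 -0.174  0.   ] y [-0.174 -0.985  0.   ] w 0.0512
(0.6978, -0.1043, 0.1) [15.   -0.66 17.36]
toolY angle -100.0 turn None
```

move_arm(series="3 -0.1 2 -10 0.2; 6 -0.2 4 -20 0.2; 9 -0.3 6 -30 0.2; 12 -0.4 8 -40 0.2; 15 -0.6 10 -50 0.2; 15 -0.7 12 -60 0.2; 15 -0.7 14 -70 0.2; 15 -0.7 15 -80 0.2")

```text
time_s: 27.6
position: [0.6978, -0.1034, 0.1222]
tool_rot: [[0.337, 0.942, -0.002], [0.942, -0.337, 0.001], [-0.0, -0.002, -1.0]]
ft_force: [0.2, -0.0, 0.2]
grip_width: 0.0514
gripper_force: 0.0
```

move_arm(series="0 0 0 -10 0.2; 0 0 0 -16.5 0.2; 0 0 0 -16.5 0.2; 0 0 0 -16.5 0.2;0 0 0 -16.5 0.2")

```text
time_s: 28.22
position: [0.6983, -0.1028, 0.1234]
tool_rot: [[0.061, 0.998, 0.0], [0.998, -0.061, -0.0], [0.0, 0.0, -1.0]]
ft_force: [-0.8, -0.7, -0.4]
grip_width: 0.051
gripper_force: 0.0
```

Run:
```python
from h import *
plan((.6978,-.1043,.016),ang=-3.45)
im=snap('wrist','w6.png')
```

```text
t 28.23 p [ 0.6983 -0.1028  0.1234] x [0.061 0.998 0.   ] y [ 0.998 -0.061  0.   ] w 0.051
(0.6978, -0.1043, 0.016) [-0.15 -0.04 10.74]
toolY angle -3.5 turn -0.1
```

View pics/w6.png

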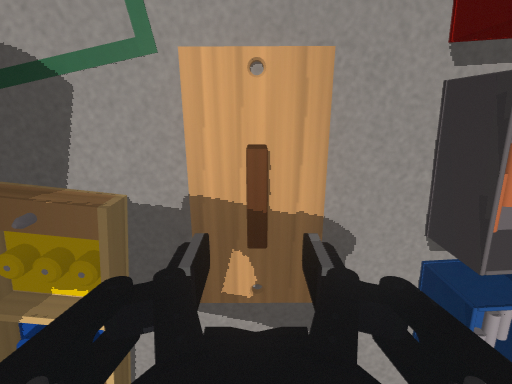

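The lid is square in view, with its hole at (257,66), and the block at (258,195) is centred between the fingers. Gripping.

move_arm(series="-0.2 0 5 0 0.2; -0.2 0 9 0 0.2; -0.2 0 10.7 0 0.2; -0.2 0 10.7 0 0.2; -0.2 0 10.7 0 -1; -0.2 0 10.7 0 -1; -0.2 0 10.7 0 -1; -0.2 0 10.7 0 -1", force=90)

```text
time_s: 29.28
position: [0.6992, -0.1049, 0.0185]
tool_rot: [[0.06, 0.998, 0.003], [0.998, -0.06, -0.001], [-0.001, 0.003, -1.0]]
ft_force: [-0.6, -0.4, 6.7]
grip_width: 0.016
gripper_force: 90.1
```

move_arm(series="0 0 0 0 -1; 0 0 -4 0 -1; 0 0 -9 0 -1;0 0 -11 0 -1; 0 0 -11 0 -1; 0 0 -11 0 -1")

```text
time_s: 30.02
position: [0.6976, -0.1045, 0.1249]
tool_rot: [[0.06, 0.998, -0.002], [0.998, -0.06, 0.001], [0.001, -0.002, -1.0]]
ft_force: [-0.0, -0.4, -1.8]
grip_width: 0.0157
gripper_force: 88.9
```

Run:
```python
from h import *
o=st()
im=snap('wrist'); p=np.array(o['position']); R=np.array(o['tool_rot'])
# crop hole near, predicted
z=p[2]-.016+.01
print(proj(im,[p+R@np.array([.109,0,.006]),p+R@np.array([.109,0,.016])]))
g=im['pixels']; cv2.imwrite('pics/w7z.png',cv2.resize(g[0:200,150:370],None,fx=3,fy=3,interpolation=cv2.INTER_CUBIC))
plan((.4836,-.2146,.15),ang=-9.96)
```

```text
t 30.02 p [ 0.6976 -0.1045  0.1249] x [0.06  0.998 0.001] y [ 0.998 -0.06  -0.002] w 0.0157
[[257.37658258  31.01720664]
 [257.25787007  36.3073079 ]]
t 30.07 p [ 0.6976 -0.1045  0.1247] x [0.06  0.998 0.001] y [ 0.998 -0.06  -0.003] w 0.0162
(0.4836, -0.2146, 0.15) [-12.27 -20.71  -2.48]
toolY angle -3.4 turn 6.5
```

View pics/w7z.png

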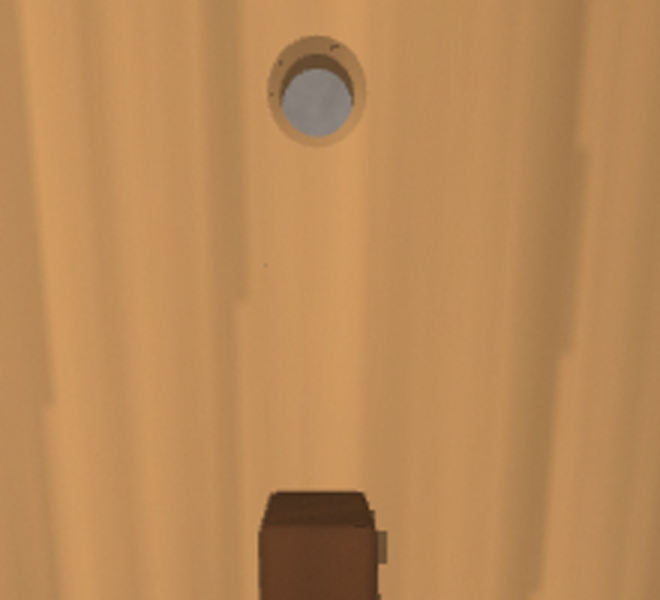

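The grip is good; the lid hole is at zoomed (316,91), within about 1 mm of where I predicted. Carrying the lid to the box and hovering.

move_arm(series="-2 -4 -2.5 2 -1; -4.5 -7.5 -2.5 3 -1; -7 -11 -2.5 4.5 -1; -9 -15 -2.5 6.5 -1; -11 -19 -2.5 6.5 -1; -12.3 -20.7 -2.5 6.5 -1; -12.3 -20.7 -2.5 6.5 -1; -12.3 -20.7 -2.5 6.5 -1")

```text
time_s: 31.08
position: [0.4847, -0.2147, 0.1509]
tool_rot: [[0.172, 0.985, -0.0], [0.985, -0.172, 0.001], [0.001, -0.0, -1.0]]
ft_force: [0.9, 0.5, -1.5]
grip_width: 0.016
gripper_force: 89.0
```

move_arm(series="0 0 3 0 -1; 0 0 6 0 -1; 0 0 6 0 -1; 0 0 6 0 -1")

```text
time_s: 31.58
position: [0.4851, -0.2151, 0.0922]
tool_rot: [[0.172, 0.985, 0.001], [0.985, -0.172, -0.001], [-0.001, 0.001, -1.0]]
ft_force: [0.3, -0.1, -0.9]
grip_width: 0.0163
gripper_force: 89.0
```

Run:
```python
from h import *
o=st(); plan((.4836,-.2146,.0885),ang=-9.96)
im=snap('wrist'); p=np.array(o['position']); R=np.array(o['tool_rot'])
print('hole top/bot pred',proj(im,[p+R@np.array([.109,0,.0085]),p+R@np.array([.109,0,.0185])]))
c,s=np.cos(np.radians(-9.96)),np.sin(np.radians(-9.96))
print('pin tip pred',proj(im,[[.4836-s*.109,-.2146+c*.109,z] for z in (.058,.04)]))
g=im['pixels']; cv2.imwrite('pics/w8z.png',cv2.resize(g[0:200,150:370],None,fx=3,fy=3,interpolation=cv2.INTER_CUBIC))
```

```text
t 31.57 p [ 0.4851 -0.2151  0.0922] x [ 0.172  0.985 -0.001] y [ 0.985 -0.172  0.001] w 0.0163
t 31.57 p [ 0.4851 -0.2151  0.0922] x [ 0.172  0.985 -0.001] y [ 0.985 -0.172  0.001] w 0.0163
(0.4836, -0.2146, 0.0885) [ 0.02 -0.16  0.37]
toolY angle -9.9 turn 0.1
hole top/bot pred [[257.41727653  32.17824881]
 [257.29867843  37.30485322]]
pin tip pred [[254.51452502  43.64520454]
 [254.58836653  50.05453296]]
```

View pics/w8z.png

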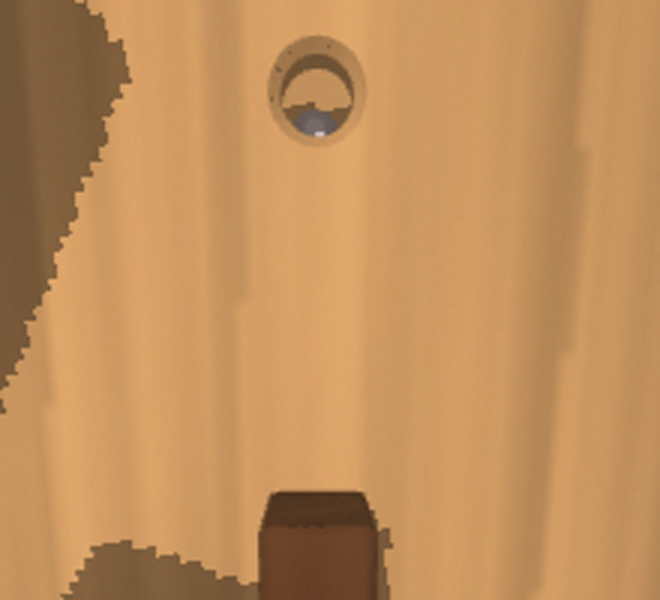

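The pin shows through the hole at zoomed (318,128), on the hole's axis to within about 0.3 mm. Lowering gently.

move_arm(series="0 0.03 1.2 0 -1; 0 0.03 1.6 0 -1; 0 0.03 2.0 0 -1; 0 0.03 2.2 0 -1; 0 0.03 2.4 0 -1; 0 0.03 2.4 0 -1")

```text
time_s: 32.38
position: [0.4845, -0.2151, 0.0674]
tool_rot: [[0.173, 0.985, -0.0], [0.985, -0.173, 0.0], [0.0, -0.0, -1.0]]
ft_force: [-0.8, 0.0, -2.3]
grip_width: 0.0161
gripper_force: 89.0
```

move_arm(series="0 0 0.3 0 -1; 0 0 0.6 0 -1; 0 0 0.8 0 -1; 0 0 0.95 0 -1; 0 0 0.95 0 -1")

```text
time_s: 33.0
position: [0.4845, -0.2151, 0.0585]
tool_rot: [[0.172, 0.985, 0.0], [0.985, -0.172, -0.0], [-0.0, 0.0, -1.0]]
ft_force: [-2.5, 0.9, 5.6]
grip_width: 0.0162
gripper_force: 90.0
```

Seated with 5.6 N at the expected height. I'll release briefly so the lid settles, then regrip.

move_arm(series="0 0 0 0 -0.2; 0 0 0 0 -0.2; 0 0 0 0 -0.2; 0 0 0 0 -0.2; 0 0 0 0 -1; 0 0 0 0 -1; 0 0 0 0 -1; 0 0 0 0 -1", force=90)

```text
time_s: 34.0
position: [0.4846, -0.2152, 0.0582]
tool_rot: [[0.172, 0.985, 0.0], [0.985, -0.172, -0.0], [-0.0, 0.0, -1.0]]
ft_force: [-1.7, 0.4, 5.9]
grip_width: 0.0161
gripper_force: 88.5
```

Run:
```python
from h import *
o=st(); print(o['ft_force'],o['gripper_force'])
im=snap('top'); M=masks(im)
for c,a,m in blobs(M['green'],100): print('green',a,rect(m,im,0))
plan((.5063,.1586,.0585),ang=8.1)
```

```text
t 34.0 p [ 0.4846 -0.2152  0.0582] x [ 0.172  0.985 -0.   ] y [ 0.985 -0.172  0.   ] w 0.0161
[-1.68769363  0.36437835  5.94715304] 88.47344756126404
green 723 (array([ 732.2, -767.4]), array([ 73.3, 162.3]), np.float32(115.78))
green 605 (array([506.3, 158.9]), array([187. , 297.8]), np.float32(98.09))
t 34.05 p [ 0.4846 -0.2152  0.0582] x [ 0.173  0.985 -0.   ] y [ 0.985 -0.173  0.   ] w 0.0166
(0.5063, 0.1586, 0.0585) [37.19 -4.31 -0.04]
toolY angle -9.9 turn -18.0
```

move_arm(series="1 -0.1 0 0 -1; 2.5 -0.3 0 -1 -1; 4.5 -0.5 0 -2 -1; 6.5 -0.8 0 -3 -1; 8.5 -1 0 -4 -1; 10.5 -1.2 0 -5 -1; 12.5 -1.5 0 -6 -1; 14 -1.6 0 -7 -1")

```text
time_s: 35.05
position: [0.4934, -0.0749, 0.0582]
tool_rot: [[0.05, 0.999, 0.001], [0.999, -0.05, -0.002], [-0.002, 0.001, -1.0]]
ft_force: [-0.3, -7.5, 2.8]
grip_width: 0.0163
gripper_force: 88.3
```

Run:
```python
from h import *
o=st(); print(o['ft_force'],o['gripper_force'])
im=snap('top'); 
for n in ['kit_box','lid']:
    for r in spotter.mark_of(n,'top')[:1]: print(n,r['score'],r['point'])
plan((.5063,.1586,.0585),ang=8.1)
```

```text
t 35.05 p [ 0.4934 -0.0749  0.0582] x [ 0.05   0.999 -0.002] y [ 0.999 -0.05   0.001] w 0.0163
[-0.32747057 -7.50309233  2.80641477] 88.34224820137024
t 35.2 p [ 0.4933 -0.0737  0.0582] x [0.051 0.999 0.001] y [ 0.999 -0.051  0.001] w 0.0158
(0.5063, 0.1586, 0.0585) [23.27  0.12 -0.01]
toolY angle -2.9 turn -11.0
```

move_arm(series="1 0 0 -1 -1; 3 0 0 -2 -1; 5 0 0 -3 -1; 7 0 0 -4 -1; 9 0 0 -5 -1; 11 0.1 0 -6 -1; 13 0.1 0 -7 -1; 15 0.1 0 -8 -1")

```text
time_s: 36.2
position: [0.5022, 0.0743, 0.0582]
tool_rot: [[-0.088, 0.996, 0.001], [0.996, 0.088, -0.002], [-0.002, 0.001, -1.0]]
ft_force: [-0.3, -9.4, 4.8]
grip_width: 0.0163
gripper_force: 88.7
```

Run:
```python
from h import *
o=st(); print(o['ft_force'],o['gripper_force'])
plan((.5063,.1586,.0585),ang=8.1)
```

```text
t 36.2 p [0.5022 0.0743 0.0582] x [-0.088  0.996 -0.002] y [0.996 0.088 0.001] w 0.0163
[-0.27788823 -9.3823296   4.75847095] 88.6808967590332
t 36.2 p [0.5022 0.0743 0.0582] x [-0.088  0.996 -0.002] y [0.996 0.088 0.001] w 0.0163
(0.5063, 0.1586, 0.0585) [ 8.36  1.15 -0.05]
toolY angle 5.1 turn -3.0
```

move_arm(series="1.5 0.2 0 -1 -1; 3.5 0.5 0 -2 -1; 5.5 0.8 0 -3 -1; 7.2 1.1 0 -3 -1; 8.3 1.1 0 -3 -1; 8.3 1.1 0 -3 -1; 8.3 1.1 0 -3 -1; 8.3 1.1 0 -3 -1")

```text
time_s: 37.2
position: [0.5058, 0.159, 0.0582]
tool_rot: [[-0.14, 0.99, 0.001], [0.99, 0.14, 0.001], [0.001, 0.001, -1.0]]
ft_force: [1.7, 2.4, 4.9]
grip_width: 0.0161
gripper_force: 88.7
```

Run:
```python
from h import *
o=st(); print(o['ft_force'],o['gripper_force'])
plan((.5063,.1586,.0585),ang=8.1)
```

```text
t 37.2 p [0.5058 0.159  0.0582] x [-0.14   0.99   0.001] y [0.99  0.14  0.001] w 0.0161
[1.67764715 2.42333837 4.85024087] 88.68959784507751
t 37.2 p [0.5058 0.159  0.0582] x [-0.14   0.99   0.001] y [0.99  0.14  0.001] w 0.0161
(0.5063, 0.1586, 0.0585) [-0.05  0.04 -0.03]
toolY angle 8.0 turn -0.1
```

Release, rise straight up, then move clear towards the robot's right and check.

move_arm(series="0 0 0 0 0; 0 0 0 0 0.1; 0 0 0 0 0.1; 0 0 -2 0 0.1; 0 0 -6 0 0.1; 0 0 -12 0 0.1; 0 0 -18 0 0.1; -5 0 -20 0 0.1")

```text
time_s: 38.2
position: [0.5127, 0.1107, 0.2616]
tool_rot: [[-0.145, 0.989, 0.006], [0.989, 0.145, 0.0], [-0.0, 0.006, -1.0]]
ft_force: [1.0, -0.3, -0.3]
grip_width: 0.0467
gripper_force: 0.0
```

move_arm(series="-6 -1 0 0 0.1; -12 -2 0 0 0.1; -18 -3 0 0 0.1; -24 -4 0 0 0.1; -30 -5 0 0 0.1; -30 -5 0 0 0.1; -30 -5 0 0 0.1; -30 -5 0 0 0.1")

```text
time_s: 39.2
position: [0.505, -0.1933, 0.258]
tool_rot: [[-0.142, 0.99, 0.0], [0.99, 0.142, 0.0], [0.0, 0.0, -1.0]]
ft_force: [0.7, 0.7, -0.2]
grip_width: 0.0474
gripper_force: 0.0
```

Run:
```python
from h import *
st()
s=snap('side','s9.png'); im=snap('top','t9.png')
a=cv2.resize(im['pixels'][140:260,150:310],None,fx=2.4,fy=2.4,interpolation=cv2.INTER_CUBIC)
b=cv2.resize(s['pixels'][160:290,160:320],None,fx=2.4,fy=2.4,interpolation=cv2.INTER_CUBIC)
h=min(len(a),len(b)); cv2.imwrite('pics/f.png',np.hstack([a[:h],b[:h]]))
for n,z in [('lid',.05)]:
    for r in spotter.cut_out(n,'top')[:1]: print(n,r['score'],rect(max(blobs(r['pixels'],1),key=lambda b:b[1])[2],im,z))
    print(spotter.mark_of('lid','top')[:1],spotter.mark_of('lid','side')[:1])
```

```text
t 39.2 p [ 0.505  -0.1933  0.258 ] x [-0.142  0.99   0.   ] y [0.99  0.142 0.   ] w 0.0474
lid 0.81 (array([507.9, 160.4]), array([132.9, 249.7]), np.float32(97.87))
[{'point': [0.5045, 0.1588, 0.0457], 'score': 0.89}] [{'point': [0.5034, 0.1575, 0.0421], 'score': 0.64}]
```

View pics/f.png

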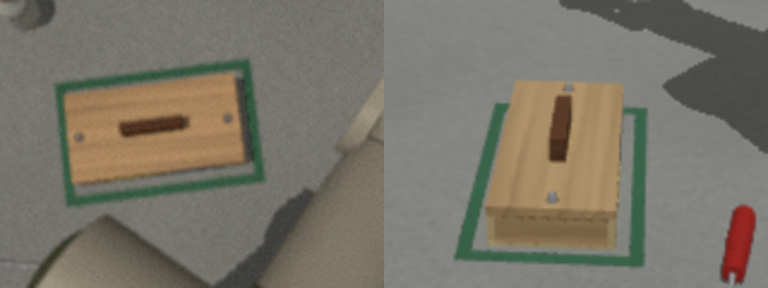

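The closed box sits squarely in the outline, with both pins through the lid at crop (79,137) and (228,118). The lid is flush and the robot is clear.

```bash
python3 -c "
from h import *
print(order.close_job())"
```

```text
the job is handed in; nothing more can be done
None
```

The job is handed in (the interface gave no verdict): all five knobs went into the wells of their colour, the lid is flush over both pins, and the closed box stands squarely in the green outline with the arm clear.

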